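Lock the sliding jaw of a circuit-board holder with its pin

ROBOT

A 7-joint arm with a two-finger parallel gripper is mounted at the origin on a cart in front of the work surface, level with it; the furniture and walls round the work are solid. World frame = base frame: x ahead of the robot, y to its left, z up, the work surface at z = 0. Lengths are in m, angles in rad, forces in N, time in s.
With the tool pointing down it reaches from about 0.425 to 0.925 m from the base axis. Payload 6.8 kg.
Tool frame: the origin (TCP) lies at the very end of the fingers, on their centre line; the grasp point (between the pads) lies 19 mm behind it; z points along the fingers, y is the direction in which the jaws open and shut (so a half turn about z gives the same grasp; the last joint's range is limited). The gripper opens to 85 mm and grips with 20 to 120 N. Pads are 22 mm wide; open, the fingers measure 114 mm over their backs; the gripper's body (76 mm by 85 mm) begins 54 mm behind the grasp point. The pads swing forward as they close: fully open they stand 13 mm farther back than shut.
Start: joints at [1.197, 0.477, 0.022, 1.555, -0.011, 1.109, -0.083], TCP at [0.177, -0.651, 0.209] pointing down, gripper open.
Joint ranges: [-2.96, 2.96], [-0.34, 2.1], [-1.41, 1.46], [0.24, 2.44], [-1.37, 4.51], [0.17, 1.92], [-2.96, 2.96]. Speed limits (rad/s): [2.39, 2.39, 3.14, 3.14, 3.14, 3.14, 3.14].

INTERFACE

Orientations are given as a 3x3 rotation matrix whose columns are the frame's x, y, z axes.
In Python, from rig import state, get_image, camera_model, sign_off gives the robot as it stands. The module is installed in compiled form; this text tells all that it offers.
- The arm moves only by the tool apply_moves, never from a script. Its arguments are lists of equal length, an entry for each row: "fingers": the closure, from 0 (fully open) to 1 (shut); "linear": the shift along the tool's x, y, z in m, a list of three; "roll": the turn about the tool's z in degrees. In form: {"fingers": [fingers, ...], "linear": [[x, y, z], ...], "roll": [roll, ...]}. A call has exactly 10 rows; each row shifts and turns the commanded pose from where the row before left it, along the tool's axes as they then stand; what a row does not reach is not made up. A row lasts 1/8 s, in which the tool goes at most 62.5 mm and 10.7 degrees, less where a joint would pass 70% of its speed; a pose out of reach is approached as far as the arm can. A call is refused whole if a number of a shift passes 0.0625 or a number of a turn 10.7, either way. A call with a gripper value outside its range is refused whole. The fingers move at their own pace and stop on an object; "grip_force" is the grip in N (left out, the last holds). Time passes only in rows, so rows that do not move let the fingers close, or fill a call up. It gives the time, the measured TCP pose, the force and the opening at its end, in the units of the state.
- state(): the state, without advancing time (a new reading comes with each control period).
- get_image(name): name is "side" or "top"; returns (picture, depth): 400x640x3 uint8, red, green, blue; 400x640 float32, m along the optical axis (not along the pixel's ray), 0 where there is no reading.
- camera_model(name): a dict with "fov_y" (degrees; the focal length in pixels is half the picture's height over the tangent of half this angle, whatever the lens; pixels are square), "cx", "cy" (the principal point, pixels), "camera_from_world" (4x4, takes a point from world to camera coordinates). Camera axes: x right, y down, z forward; pixel columns grow to the right and rows downward; lengths in m; the calibration is good to about 2 mm. A picture is of the moment at which its call begins. camera_model takes no time and is no camera call.
- sign_off(): hands the job in, once; it reports no verdict.
The state is a dict: "time_s": time; "joint_positions": joint angles; "joint_velocities": joint speeds; "joint_torque": joint torques, N m; "tcp_pos": TCP position; "orientation": TCP orientation; "contact_force": force on the tool from outside, world axes, zero at the start; "ft_torque": the same for the moment, N m; "width": opening from 0.0 (shut) to 1.0 (fully open).
Only numpy, scipy, OpenCV 4.12 (cv2) and the standard library are available. Lean on these libraries where they do the work, as an engineer would, in place of code of your own. Each camera call takes 0.05 s, during which the arm holds its last target.

TASK

Set up the circuit-board holder for the next board: take the red-knobbed locking pin out of its parking block, put it down through the bore of the sliding jaw and, keeping hold of the pin and pressing it lightly on the bar below, drag the jaw with it towards the fixed jaw until the pin drops into the hidden notch. Stop there, press the pin fully home so that its collar sits on the jaw, and let go; go gently enough not to score the bar, and leave the loose circuit board, battery and capacitor on the bench alone.

Things in the scene. Friction and masses are not known exactly. Their poses are not given: they have to be found in the camera images.
- board_holder: Grey base plate 150 x 320 x 8 mm, fixed to the bench, with an aluminium rail 56 mm wide along it (top 39 mm above the bench, 15 mm slot in it). Origin: on the bench at mid-length; y along the rail towards the fixed blue jaw (y = +115 to +142 mm), z up; the rail's centre line is at x = +20 mm. Nothing on it but the pin is over 66 mm tall.
- bar_top (a point): Centre of the rail, 28 mm above the bench: the level of the flat top of the steel index bar inside the rail. The bar has one cross notch, 13.7 mm wide along the rail, 14.5 mm deep, hidden by the jaw and a dark steel cover strip. Its place differs each time: in line with the jaw's bore somewhere between jaw values 0.045 and 0.09. Dragged on, the pin climbs out again. Over 40 N from the pin damages it.
- sliding_jaw (a joint): Position of the sliding blue jaw along the rail, m: 0 at its outer stop, growing as it moves towards the fixed jaw (the holder's +y), 0.13 at its inner stop. At the start it is between 0 and 0.02. It slides with about 2 N of friction and stays where it is left.
- jaw_bore (a point): Centre of the mouth of the bore through the sliding jaw, in its flat top face, 61.5 mm above the bench. The bore is vertical, 12.5 mm in diameter with a brass rim, 22 mm deep, and opens into the slot of the rail (33.5 mm from its mouth down to the index bar). Axes as the holder's.
- park_bore (a point): Centre of the mouth of the parking bore (14 mm in diameter, 47 mm deep, vertical) in the top of the aluminium block 34 x 34 mm beside the rail, 57 mm above the bench, where the pin stands at the start.
- lock_pin: Loose steel locking pin, 75 mm long, about 70 g, upright. Origin: centre of its lower end. Shank 10 mm in diameter, 45 mm long, end chamfered; steel collar 26 mm in diameter, z = 45 to 50 mm; red knob 23 mm in diameter to grip, z = 50 to 75 mm. In the jaw, its collar stands 11.5 mm above the jaw while the end rides on the bar, and sits on the jaw when it is home in the notch.
- circuit_board: Loose green circuit board, 100 x 150 x 38 mm, lying on the bench; not to be touched. Origin: centre of its underside.
- battery_pack: Small loose blue and yellow battery, 35 x 50 x 54 mm, behind the holder; not to be touched. Origin: centre of its underside.
- capacitor: Loose blue capacitor, 22 mm in diameter and 32 mm tall, standing to the right of the holder; not to be touched. Origin: centre of its underside.
There are look-alikes about, which are no part of the job. What is shaped like the lock_pin but black or green is not meant.

How it is judged:
By the outcome, as a careful person would: the job done as asked, in the order asked, and still so for the second after the job is handed in, with the robot touching nothing.
It also fails if it takes over 56 s, if anything falls off the work surface, if the arm or the gripper's body presses on something with over 40 N, if the wrist force passes 120 N, or if a joint passes its speed limit or range.

## Working session

There is one attempt and no reset: what is moved stays moved. The work goes in short steps, Python scripts to look and compute and a tool call to move; the robot and the scene stay as the last step left them, time stands still between calls to the robot, and variables do not carry over. Pictures are saved under pics/ and viewed, and the job is handed in when it is done.

Besides the shell and the picture viewer there is one more tool, called after "Call:" as name(argument=value, ...) on one line, values as JSON. apply_moves: Moves the arm, as the interface text tells. Its arguments: {"type":"object","properties":{"fingers":{"type":"array","items":{"type":"number"}},"linear":{"type":"array","items":{"type":"array","items":{"type":"number"}}},"roll":{"type":"array","items":{"type":"number"}},"grip_force":{"type":"number"}},"required":["fingers","linear","roll"]}

```bash
mkdir -p pics; python3 - <<'E'
from rig import *
import cv2,numpy as np
for n in("side","top"):
    p,d=get_image(n); np.savez(f"pics/{n}0.npz",p=p,d=d); cv2.imwrite(f"pics/{n}0.png",p[:,:,::-1]); m=camera_model(n); print(n,m)
s=state(); print({k:np.round(v,3).tolist() for k,v in s.items()})
E
```

```text
side {'fov_y': 52.92583306906914, 'cx': 321.81412653243757, 'cy': 192.1852578761063, 'camera_from_world': array([[-0.87426906, -0.48531417,  0.01112557,  0.4511848 ],
       [-0.33443465,  0.5855388 , -0.73844281,  0.29846532],
       [ 0.3518623 , -0.64931847, -0.67422433,  0.78693733],
       [ 0.        ,  0.        ,  0.        ,  1.        ]])}
top {'fov_y': 50.088541304003705, 'cx': 321.5623272311647, 'cy': 206.75522890516987, 'camera_from_world': array([[-0.02582451, -0.99961829, -0.00981679, -0.09924756],
       [-0.99353827,  0.02675064, -0.11030006,  0.56224366],
       [ 0.11052056,  0.00690491, -0.99384985,  1.15999234],
       [ 0.        ,  0.        ,  0.        ,  1.        ]])}
{'time_s': 0.1, 'joint_positions': [1.197, 0.478, 0.022, 1.556, -0.011, 1.109, -0.083], 'joint_velocities': [-0.001, -0.004, 0.0, -0.001, 0.0, -0.0, 0.0], 'joint_torque': [0.004, -59.776, 1.613, -28.195, 0.013, 0.005, 0.0], 'tcp_pos': [0.177, -0.651, 0.208], 'orientation': [[0.965, 0.263, -0.001], [0.263, -0.965, 0.002], [-0.0, -0.002, -1.0]], 'contact_force': [0.377, -0.121, -0.725], 'ft_torque': [0.04, -0.047, 0.058], 'width': 1.001}
```

View pics/side0.png

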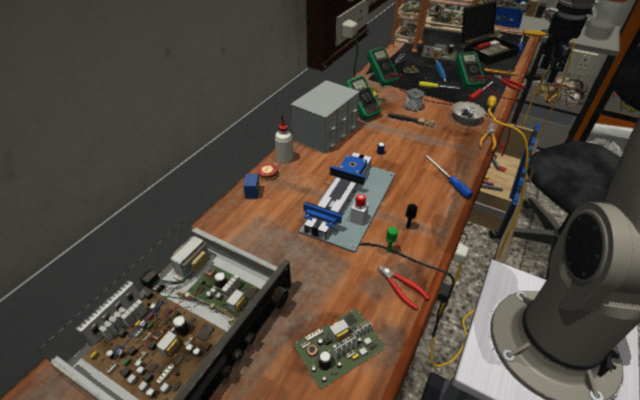

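View pics/top0.png

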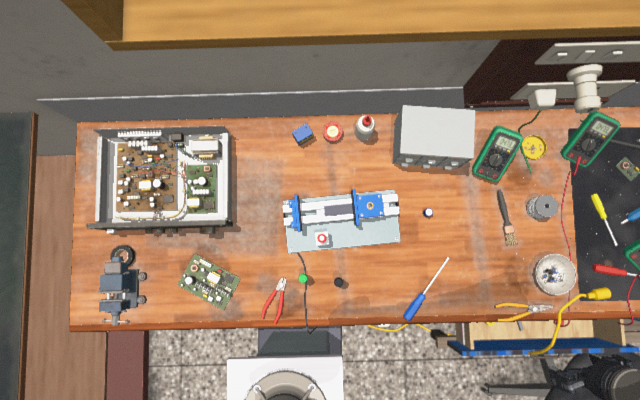

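```bash
python3 - <<'E'
import cv2
a=cv2.imread("pics/top0.png")[180:260,275:435]; cv2.imwrite("pics/topc.png",cv2.resize(a,None,fx=5,fy=5,interpolation=cv2.INTER_CUBIC))
a=cv2.imread("pics/side0.png")[140:255,285:435]; cv2.imwrite("pics/sidec.png",cv2.resize(a,None,fx=5,fy=5,interpolation=cv2.INTER_CUBIC))
E
```

```text
(no output)
```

View pics/topc.png

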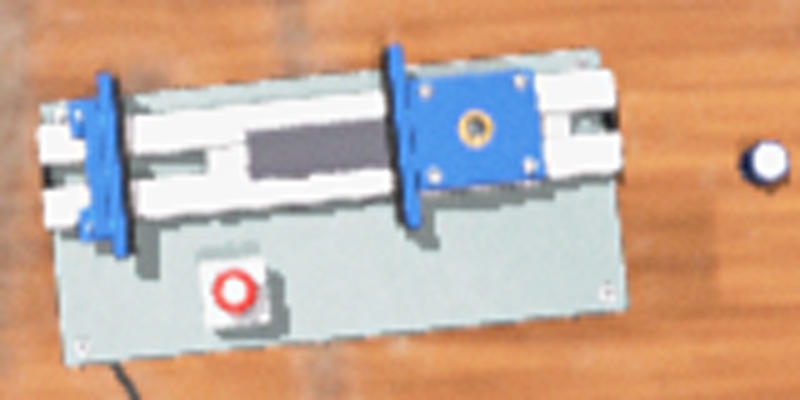

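View pics/sidec.png

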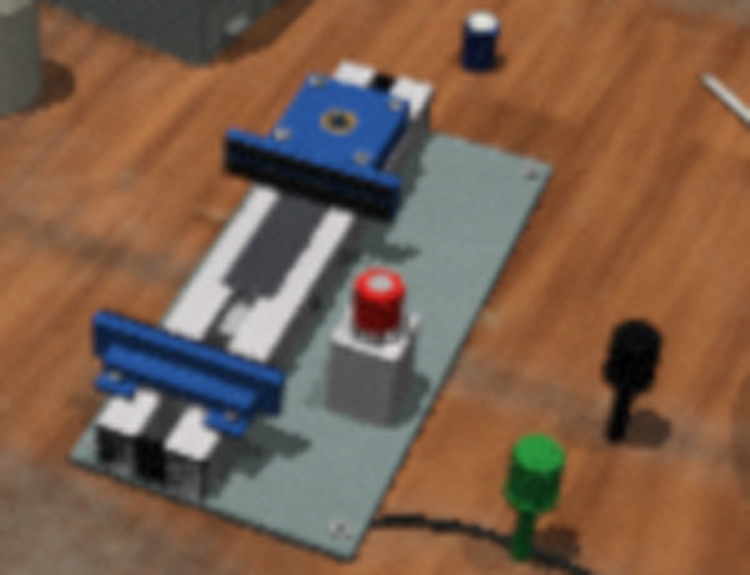

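```bash
cat > h.py <<'E'
import numpy as np
from rig import camera_model
def ray(n,u,v):
    m=camera_model(n); f=200/np.tan(np.radians(m['fov_y']/2)); T=m['camera_from_world']; R=T[:3,:3]
    return -R.T@T[:3,3], R.T@np.array([(u-m['cx'])/f,(v-m['cy'])/f,1])
def atz(n,u,v,z):
    o,d=ray(n,u,v); return o+d*(z-o[2])/d[2]
def tri(a,b):
    o1,d1=ray("top",*a); o2,d2=ray("side",*b)
    t=np.linalg.lstsq(np.c_[d1,-d2],o2-o1,rcond=None)[0]; p,q=o1+d1*t[0],o2+d2*t[1]
    return (p+q)/2,np.linalg.norm(p-q)
def proj(n,P):
    m=camera_model(n); f=200/np.tan(np.radians(m['fov_y']/2)); c=m['camera_from_world']@np.r_[P,1]
    return c[0]/c[2]*f+m['cx'],c[1]/c[2]*f+m['cy']
E
python3 - <<'E'
from h import *
np.set_printoptions(precision=4,suppress=True)
t=lambda x,y:((x+.5)/5-.5+275,(y+.5)/5-.5+180)
s=lambda x,y:((x+.5)/5-.5+285,(y+.5)/5-.5+140)
print("knob",tri(t(235,291),s(380,282)),atz("top",*t(235,291),.087),atz("side",*s(380,282),.087))
print("bore",tri(t(476,127),s(340,121)),atz("top",*t(476,127),.0615),atz("side",*s(340,121),.0615))
C=[atz("top",*t(*c),.008) for c in[(38,104),(598,50),(628,308),(68,364)]]
print(np.array(C)); c=np.mean(C,0); y=C[0]-C[1]+C[3]-C[2]; x=C[0]-C[3]+C[1]-C[2]
print(c,np.linalg.norm(y)/2,np.linalg.norm(x)/2,np.degrees(np.arctan2(-y[0],y[1])),np.degrees(np.arctan2(x[1],x[0])))
C2=[atz("side",*s(*c),.008) for c in[(72,460),(550,165),(355,560)]]; print(np.array(C2))
S=np.array(C2); v=S[0]-S[1]; print(np.linalg.norm(S[0]-S[2]), np.linalg.norm(S[1]-S[2]))
D=S[2]-S[1]; print(np.degrees(np.arctan2(-D[0],D[1])), (S[0]+S[1])/2)
for n in("top","side"):
    d=np.load(f"pics/{n}0.npz")['d']; 
    for p in ([t(235,291),t(476,140),t(440,120)] if n=="top" else [s(380,282),s(340,140)]):
        o,r=ray(n,*p); z=d[int(round(p[1])),int(round(p[0]))]; print(n,o+r*z)
E
```

```text
knob (array([ 0.4718, -0.1121,  0.089 ]), np.float64(0.0017191082700886214)) [ 0.4711 -0.1124  0.087 ] [ 0.4734 -0.1139  0.087 ]
bore (array([ 0.5568, -0.2449,  0.0631]), np.float64(0.0006076202410227428)) [ 0.5573 -0.2449  0.0615] [ 0.5573 -0.2468  0.0615]
[[ 0.5831 -0.0025  0.008 ]
 [ 0.6054 -0.3216  0.008 ]
 [ 0.4588 -0.3318  0.008 ]
 [ 0.4357 -0.017   0.008 ]]
[ 0.5208 -0.1682  0.008 ] 0.31773375449481656 0.14750585279710274 4.098015892559755 4.824795245383715
[[ 0.5815 -0.0021  0.008 ]
 [ 0.4607 -0.3331  0.008 ]
 [ 0.4332 -0.014   0.008 ]]
0.14870163519191154 0.3202243833025131
4.921038088103331 [ 0.5211 -0.1676  0.008 ]
top [ 0.4711 -0.1124  0.0869]
top [ 0.5504 -0.2449  0.0593]
top [ 0.5622 -0.2261  0.0561]
side [ 0.4738 -0.1149  0.086 ]
side [ 0.5485 -0.2281  0.0648]
```

Three pin-shaped things in the top view: red (322,238) in the aluminium block, green (303,279) and black (340,282) loose on the bench. Red in the block fits the description, as the enlarged crops confirm. The bore is at top (370,205) and side (353,164). The heights measured, 0.089 and 0.063, fit 0.087 and 0.0615.

Call:
apply_moves(fingers=[0, 0, 0, 0, 0, 0, 0, 0, 0, 0], linear=[[0.03, -0.03, 0], [0.042, -0.044, 0], [0.042, -0.044, 0], [0.042, -0.044, 0], [0.042, -0.044, 0], [0.042, -0.044, 0], [0.042, -0.044, 0], [0.042, -0.044, 0], [0.042, -0.044, 0], [0.03, -0.032, 0]], roll=[0, 0, 0, 0, 0, 0, 0, 0, 0, 10.7], grip_force=40)

```text
time_s: 1.35
tcp_pos: [0.4509, -0.1463, 0.2091]
orientation: [[0.997, 0.083, 0.0], [0.083, -0.997, 0.0], [0.0, -0.0, -1.0]]
contact_force: [0.4, -0.1, 0.4]
width: 1.0
```

```bash
cat >> h.py <<'E'
def go(P):
    from rig import state
    s=state(); R=np.array(s['orientation']); d=R.T@(np.array(P)-np.array(s['tcp_pos'])); 
    print("t",round(s['time_s'],2),"tcp",np.round(s['tcp_pos'],4),"F",np.round(s['contact_force'],1),"w",round(s['width'],3),"yaw y",np.round(np.degrees(np.arctan2(R[1,1],R[0,1])),2),"tilt",np.round(R[:2,2],4),"tool shift",np.round(d,4))
E
python3 -c "
from h import *
go([.472,-.113,.1])"
```

```text
t 1.35 tcp [ 0.4509 -0.1463  0.2091] F [ 0.4 -0.1  0.4] w 1.0 yaw y -85.25 tilt [0.0002 0.0004] tool shift [ 0.0238 -0.0314  0.1091]
```

Call:
apply_moves(fingers=[0, 0, 0, 0, 0, 0, 0, 0, 0, 0], linear=[[0.012, -0.016, 0.01], [0.0118, -0.0154, 0.03], [0, 0, 0.03], [0, 0, 0.025], [0, 0, 0.02], [0, 0, 0.014], [0, 0, 0.01], [0, 0, 0.005], [0, 0, 0], [0, 0, 0]], roll=[0, 0, 0, 0, 0, 0, 0, 0, 0, 0])

```text
time_s: 2.6
tcp_pos: [0.4716, -0.1158, 0.0656]
orientation: [[0.996, 0.084, 0.001], [0.084, -0.996, -0.0], [0.001, 0.0, -1.0]]
contact_force: [-0.1, 0.2, 0.5]
width: 0.996
```

```bash
python3 - <<'E'
from h import *
from rig import get_image
import cv2
go([.472,-.113,.065])
for n,(x,y,w,h) in {"top":(280,185,100,80),"side":(310,140,100,80)}.items():
    p,_=get_image(n); cv2.imwrite(f"pics/{n}1.png",p[:,:,::-1]); cv2.imwrite(f"pics/{n}1c.png",cv2.resize(p[y:y+h,x:x+w,::-1],None,fx=6,fy=6,interpolation=cv2.INTER_CUBIC))
a=np.hstack([cv2.imread("pics/top1c.png")[:,:],cv2.imread("pics/side1c.png")]); cv2.imwrite("pics/b1.png",cv2.resize(a,(800,320)))
E
```

```text
t 2.6 tcp [ 0.4716 -0.1158  0.0656] F [-0.1  0.2  0.5] w 0.996 yaw y -85.15 tilt [ 0.001  -0.0002] tool shift [ 0.0006 -0.0028  0.0006]
```

View pics/b1.png

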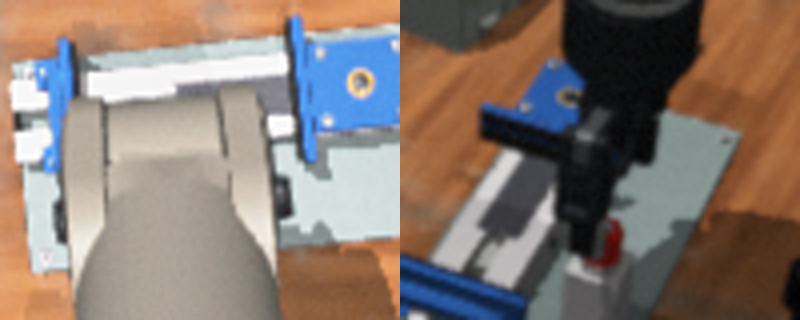

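The top view is blocked by the arm. The side view shows the red knob between the open fingers, near crop (600,240). I'll nudge 3 mm and close.

Call:
apply_moves(fingers=[0, 0.2, 0.4, 0.6, 0.7, 0.8, 0.8, 0.8, 0.8, 0.8], linear=[[0.0005, -0.0028, 0], [0, 0, 0], [0, 0, 0], [0, 0, 0], [0, 0, 0], [0, 0, 0], [0, 0, 0], [0, 0, 0], [0, 0, 0], [0, 0, 0]], roll=[0, 0, 0, 0, 0, 0, 0, 0, 0, 0])

```text
time_s: 3.95
tcp_pos: [0.4715, -0.1128, 0.0651]
orientation: [[0.996, 0.085, 0.0], [0.085, -0.996, 0.0], [0.0, -0.0, -1.0]]
contact_force: [-0.3, 1.2, 0.4]
width: 0.199
```

```bash
python3 - <<'E'
from h import *
from rig import get_image
import cv2
go([.472,-.113,.065])
p,_=get_image("side"); cv2.imwrite(f"pics/s2.png",cv2.resize(p[150:230,310:410,::-1],None,fx=8,fy=7.5,interpolation=cv2.INTER_CUBIC))
E
```

```text
t 3.95 tcp [ 0.4715 -0.1128  0.0651] F [-0.3  1.2  0.4] w 0.199 yaw y -85.15 tilt [0.0001 0.    ] tool shift [0.0005 0.0002 0.0001]
```

View pics/s2.png

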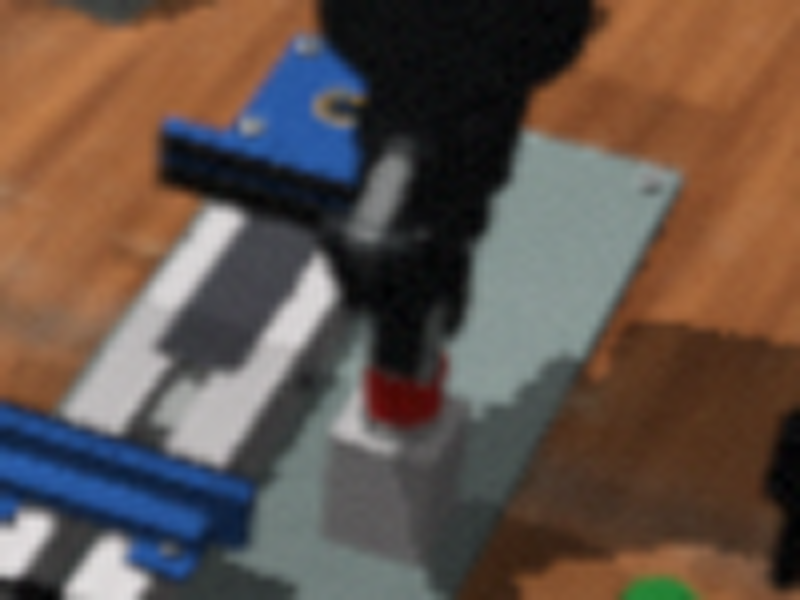

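Call:
apply_moves(fingers=[0.9, 1, 1, 1, 1, 1, 1, 1, 1, 1], linear=[[0, 0, 0], [0, 0, 0], [0, 0, 0], [0, 0, 0], [0, 0, 0], [0, 0, 0], [0, 0, 0], [0, 0, 0], [0, 0, 0], [0, 0, 0]], roll=[0, 0, 0, 0, 0, 0, 0, 0, 0, 0])

```text
time_s: 5.25
tcp_pos: [0.4725, -0.1099, 0.0663]
orientation: [[0.996, 0.087, 0.002], [0.087, -0.996, 0.002], [0.002, -0.002, -1.0]]
contact_force: [-2.2, 9.9, 14.3]
width: 0.0
```

```bash
python3 - <<'E'
from h import *
from rig import get_image
import cv2
go([.472,-.113,.065])
p,_=get_image("side"); cv2.imwrite(f"pics/s3.png",cv2.resize(p[150:230,310:410,::-1],None,fx=8,fy=7.5,interpolation=cv2.INTER_CUBIC))
E
```

```text
t 5.25 tcp [ 0.4725 -0.1099  0.0663] F [-2.2  9.9 14.3] w 0.0 yaw y -85.02 tilt [0.0016 0.0024] tool shift [-0.0008  0.003   0.0013]
```

View pics/s3.png

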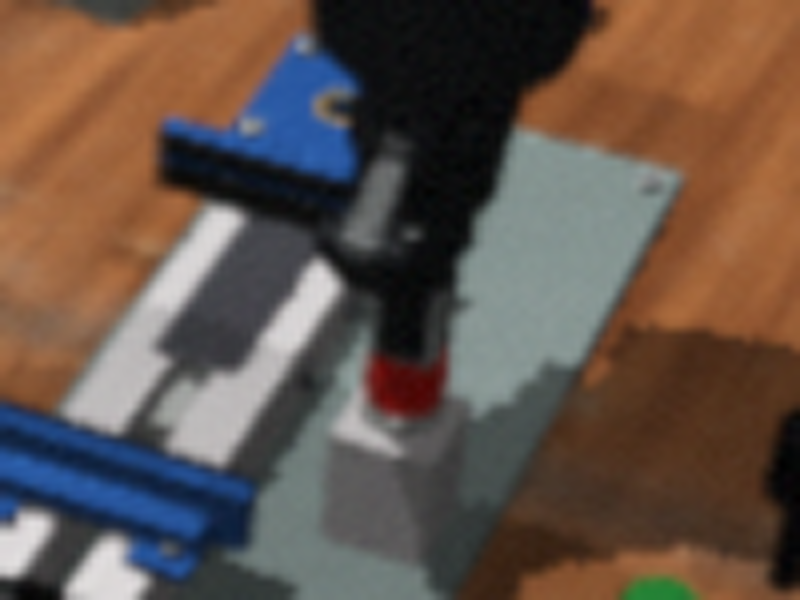

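```bash
python3 - <<'E'
from h import *
T=np.array([.4725,-.1099,.0663]); s=lambda p:((p[0]-310)*8,(p[1]-150)*7.5)
for P in (T,[.4725,-.1099,.087],[.472,-.113,.087],[.472,-.113,.062],[.4725,-.1099,.1]): print(P,np.round(proj("side",P),1),np.round(s(proj("side",P))))
E
```

```text
[ 0.4725 -0.1099  0.0663] [359.6 203.3] [397. 400.]
[0.4725, -0.1099, 0.087] [360.2 197.1] [402. 353.]
[0.472, -0.113, 0.087] [361.  196.4] [408. 348.]
[0.472, -0.113, 0.062] [360.2 203.9] [402. 404.]
[0.4725, -0.1099, 0.1] [360.7 193.1] [405. 323.]
```

```bash
python3 - <<'E'
from h import *
from rig import get_image
import cv2
p,d=get_image("side")
np.set_printoptions(precision=3,suppress=True)
for v in range(184,208,2):
    for u in(357,360,363):
        o,r=ray("side",u,v); print(u,v,p[v,u],o+r*d[v,u],end=" | ")
    print()
E
```

```text
357 184 [28 29 29] [ 0.461 -0.051  0.179] | 360 184 [23 24 27] [ 0.455 -0.054  0.179] | 363 184 [11 12 13] [ 0.464 -0.098  0.142] | 
357 186 [16 14 15] [ 0.46  -0.05   0.174] | 360 186 [10 11  8] [ 0.456 -0.058  0.17 ] | 363 186 [14 13 14] [ 0.458 -0.083  0.149] | 
357 188 [15 16 14] [ 0.466 -0.067  0.152] | 360 188 [ 7 11 12] [ 0.456 -0.059  0.163] | 363 188 [15 13 13] [ 0.458 -0.083  0.144] | 
357 190 [36 37 37] [ 0.477 -0.097  0.118] | 360 190 [11 12 13] [ 0.461 -0.073  0.144] | 363 190 [23 25 24] [ 0.459 -0.088  0.133] | 
357 192 [32 33 35] [ 0.476 -0.096  0.113] | 360 192 [15 13 16] [ 0.469 -0.097  0.115] | 363 192 [35 36 35] [ 0.465 -0.105  0.111] | 
357 194 [31 35 34] [ 0.476 -0.096  0.106] | 360 194 [10 12 12] [ 0.469 -0.097  0.109] | 363 194 [45 45 46] [ 0.464 -0.105  0.105] | 
357 196 [40 31 33] [ 0.476 -0.096  0.1  ] | 360 196 [11 12 11] [ 0.469 -0.098  0.102] | 363 196 [45 47 47] [ 0.464 -0.104  0.099] | 
357 198 [94 18 18] [ 0.479 -0.105  0.086] | 360 198 [57 29 30] [ 0.471 -0.104  0.089] | 363 198 [58 45 43] [ 0.464 -0.105  0.092] | 
357 200 [107  19  16] [ 0.478 -0.104  0.08 ] | 360 200 [74 11 10] [ 0.47  -0.104  0.084] | 363 200 [73  9  8] [ 0.465 -0.111  0.08 ] | 
357 202 [96 19 16] [ 0.477 -0.103  0.075] | 360 202 [79 11 11] [ 0.47  -0.106  0.075] | 363 202 [77  9  5] [ 0.465 -0.112  0.073] | 
357 204 [96 55 53] [ 0.476 -0.103  0.068] | 360 204 [89 18 15] [ 0.469 -0.103  0.071] | 363 204 [72 22 20] [ 0.464 -0.112  0.066] | 
357 206 [113 113 111] [ 0.475 -0.1    0.064] | 360 206 [94 86 87] [ 0.469 -0.105  0.063] | 363 206 [70 69 69] [ 0.462 -0.107  0.065] |
```

The fingers shut on top of the knob. Depth shows their ends at z≈0.09, about 22 mm above the reported TCP, and the pin is undisturbed. I'll reopen and go 22 mm deeper.

Call:
apply_moves(fingers=[0.5, 0, 0, 0, 0, 0, 0, 0, 0, 0], linear=[[0, 0, -0.004], [0, 0, 0], [0, 0, 0], [0, 0, 0], [0, 0, 0], [0, 0, 0.006], [0, 0, 0.006], [0, 0, 0.006], [0, 0, 0.005], [0, 0, 0]], roll=[0, 0, 0, 0, 0, 0, 0, 0, 0, 0])

```text
time_s: 6.6
tcp_pos: [0.4711, -0.1128, 0.0456]
orientation: [[0.996, 0.085, -0.001], [0.085, -0.996, 0.0], [-0.001, -0.0, -1.0]]
contact_force: [-0.1, 0.4, 0.2]
width: 1.003
```

```bash
python3 - <<'E'
from h import *
from rig import get_image
import cv2
go([.472,-.113,.044])
p,d=get_image("side"); np.save("pics/d4.npy",d); cv2.imwrite(f"pics/s4.png",cv2.resize(p[150:230,310:410,::-1],None,fx=8,fy=7.5,interpolation=cv2.INTER_CUBIC))
E
```

```text
t 6.6 tcp [ 0.4711 -0.1128  0.0456] F [-0.1  0.4  0.2] w 1.003 yaw y -85.14 tilt [-0.0009  0.0002] tool shift [0.0009 0.0003 0.0016]
```

View pics/s4.png

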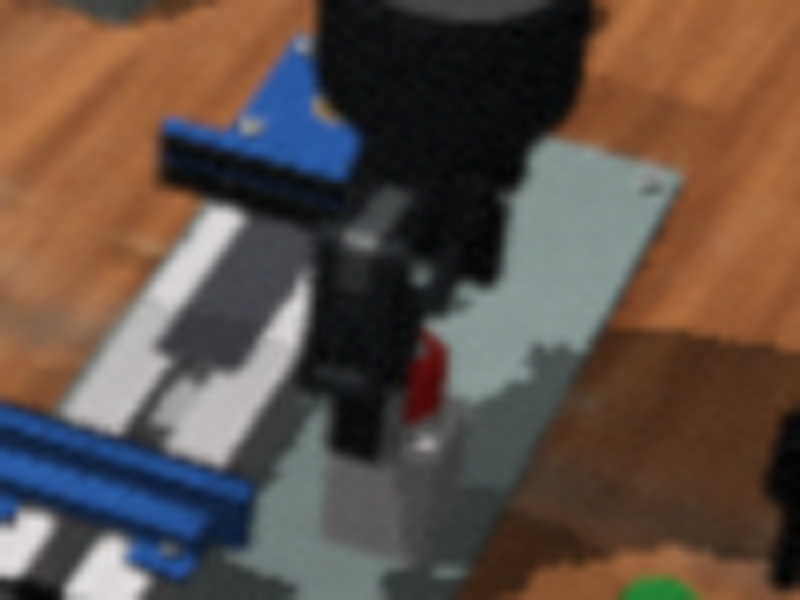

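```bash
python3 - <<'E'
from h import *
d=np.load("pics/d4.npy"); np.set_printoptions(precision=3,suppress=True)
for v in range(196,214,2):
    for u in(352,354,356):
        o,r=ray("side",u,v); print(o+r*d[v,u],end=" | ")
    print()
E
```

```text
[ 0.473 -0.058  0.132] | [ 0.468 -0.06   0.133] | [ 0.457 -0.043  0.152] | 
[ 0.467 -0.047  0.138] | [ 0.465 -0.052  0.135] | [ 0.456 -0.042  0.147] | 
[ 0.465 -0.042  0.137] | [ 0.462 -0.045  0.136] | [ 0.456 -0.042  0.141] | 
[ 0.464 -0.04   0.133] | [ 0.459 -0.04   0.136] | [ 0.455 -0.041  0.137] | 
[ 0.471 -0.058  0.108] | [ 0.459 -0.042  0.127] | [ 0.454 -0.039  0.132] | 
[ 0.47  -0.057  0.104] | [ 0.465 -0.056  0.106] | [ 0.461 -0.058  0.107] | 
[ 0.47  -0.058  0.096] | [ 0.465 -0.058  0.099] | [ 0.46  -0.057  0.102] | 
[ 0.47  -0.058  0.09 ] | [ 0.464 -0.057  0.093] | [ 0.46  -0.06   0.093] | 
[ 0.483 -0.093  0.046] | [ 0.479 -0.095  0.046] | [ 0.462 -0.064  0.082] |
```

Call:
apply_moves(fingers=[0, 0.3, 0.6, 0.8, 1, 1, 1, 1, 1, 1], linear=[[0.0005, 0, 0.0025], [0, 0, 0], [0, 0, 0], [0, 0, 0], [0, 0, 0], [0, 0, 0], [0, 0, 0], [0, 0, 0], [0, 0, 0], [0, 0, 0]], roll=[0, 0, 0, 0, 0, 0, 0, 0, 0, 0])

```text
time_s: 7.9
tcp_pos: [0.472, -0.1129, 0.0439]
orientation: [[0.996, 0.084, 0.0], [0.084, -0.996, -0.0], [0.0, 0.0, -1.0]]
contact_force: [-1.9, 0.5, 5.3]
width: 0.253
```

```bash
python3 - <<'E'
from h import *
go([.472,-.113,.044])
E
```

```text
t 7.9 tcp [ 0.472  -0.1129  0.0439] F [-1.9  0.5  5.3] w 0.253 yaw y -85.16 tilt [ 0.0002 -0.0002] tool shift [-0.      0.0001 -0.0001]
```

Call:
apply_moves(fingers=[1, 1, 1, 1, 1, 1, 1, 1, 1, 1], linear=[[0, 0, -0.01], [0, 0, -0.02], [0, 0, -0.025], [0, 0, -0.02], [0.01, 0.018, 0], [0.02, 0.038, 0], [0.02, 0.04, 0], [0.016, 0.03, 0], [0.0078, 0.0134, 0], [0, 0, 0]], roll=[0, 0, 0, 0, 0, 0, 0, 0, 0, 0])

```text
time_s: 9.15
tcp_pos: [0.557, -0.2461, 0.1177]
orientation: [[0.997, 0.083, -0.001], [0.083, -0.997, 0.001], [-0.001, -0.001, -1.0]]
contact_force: [0.3, 0.7, -0.9]
width: 0.255
```

```bash
python3 - <<'E'
from h import *
from rig import get_image
import cv2
go([.557,-.2455,.119])
for n,(x,y,w,h) in {"top":(330,160,80,60),"side":(310,110,80,60)}.items():
    p,d=get_image(n); np.savez(f"pics/{n}5.npz",p=p,d=d); cv2.imwrite(f"pics/{n}5.png",cv2.resize(p[y:y+h,x:x+w,::-1],None,fx=10,fy=10,interpolation=cv2.INTER_CUBIC))
E
```

```text
t 9.15 tcp [ 0.557  -0.2461  0.1177] F [ 0.3  0.7 -0.9] w 0.255 yaw y -85.22 tilt [-0.0011  0.0005] tool shift [ 0.     -0.0006 -0.0013]
```

View pics/side5.png

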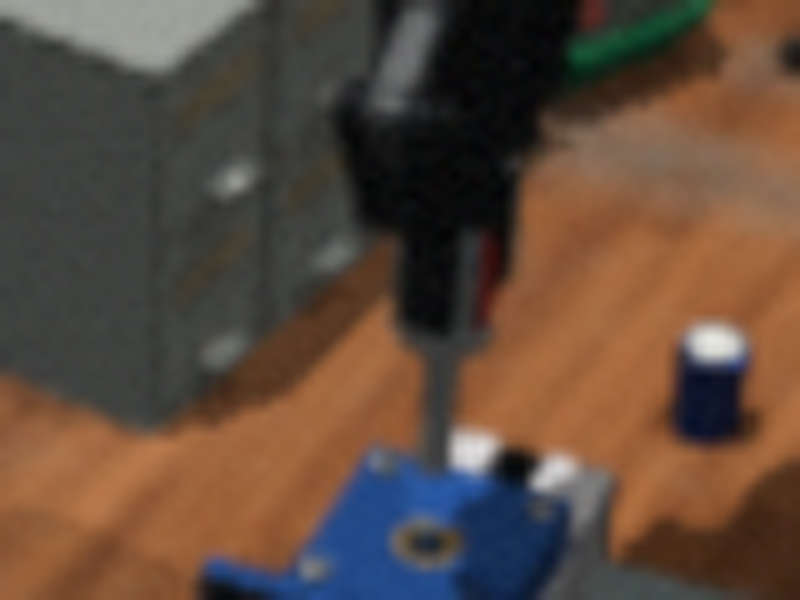

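View pics/top5.png

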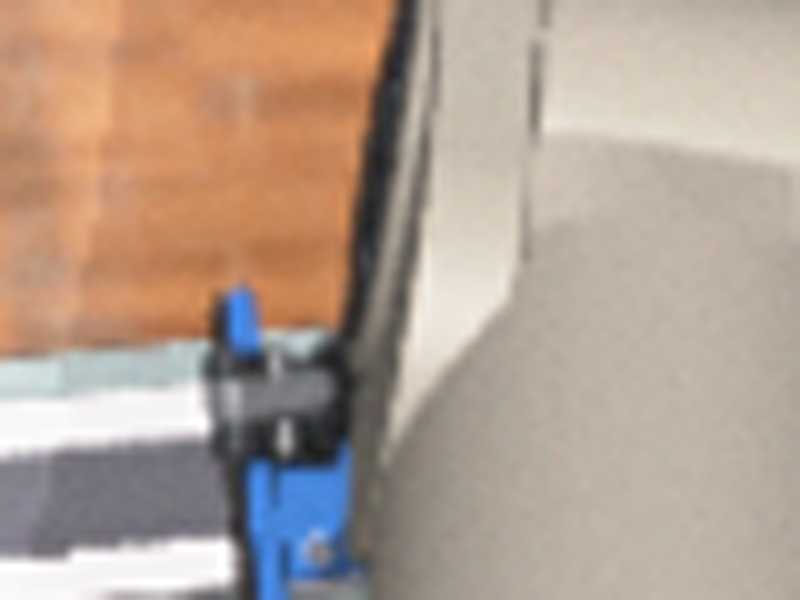

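```bash
python3 - <<'E'
from h import *
s=lambda x,y:((x+.5)/10-.5+310,(y+.5)/10-.5+110)
np.set_printoptions(precision=4,suppress=True)
print(s(428,542), "bore",atz("side",*s(428,542),.0615))
print("tip",atz("side",*s(436,459),.0858),"collar/shank",atz("side",*s(441,345),.13))
d=np.load("pics/side5.npz")['d']
for v in range(146,156,2):
  for u in (352,353,354):
    o,r=ray("side",u,v); print(o+r*d[v,u],end=' ')
  print()
for u,v in((352,160),(345,165),(358,165),(352,168)):
    o,r=ray("side",u,v); print(o+r*d[v,u])
E
```

```text
(352.35, 163.75) bore [ 0.558  -0.2467  0.0615]
tip [ 0.5598 -0.2519  0.0858] collar/shank [ 0.5572 -0.243   0.13  ]
[ 0.5602 -0.24    0.1245] [ 0.5577 -0.2409  0.1248] [ 0.5521 -0.2343  0.131 ] 
[ 0.5598 -0.2403  0.118 ] [ 0.5572 -0.2408  0.1186] [ 0.5557 -0.244   0.1172] 
[ 0.559  -0.2393  0.1124] [ 0.5587 -0.2453  0.1087] [ 0.5549 -0.2432  0.1115] 
[ 0.5593 -0.241   0.1046] [ 0.5568 -0.2421  0.1049] [ 0.5531 -0.24    0.1076] 
[ 0.5583 -0.2397  0.0993] [ 0.5571 -0.2437  0.0971] [ 0.5529 -0.2406  0.1007] 
[ 0.5666 -0.2624  0.0606]
[ 0.5741 -0.234   0.0595]
[ 0.543  -0.2515  0.0597]
[ 0.5504 -0.2288  0.0621]
```

Call:
apply_moves(fingers=[1, 1, 1, 1, 1, 1, 1, 1, 1, 1], linear=[[0, 0, 0.004], [0, 0, 0.005], [0, 0, 0.005], [0, 0, 0.003], [0, 0, 0], [0, 0, 0], [0, 0, 0], [0, 0, 0], [0, 0, 0], [0, 0, 0]], roll=[0, 0, 0, 0, 0, 0, 0, 0, 0, 0])

```text
time_s: 10.5
tcp_pos: [0.5573, -0.2456, 0.1016]
orientation: [[0.996, 0.084, 0.0], [0.084, -0.996, -0.0], [0.0, 0.0, -1.0]]
contact_force: [0.9, 0.7, -0.6]
width: 0.251
```

```bash
python3 - <<'E'
from h import *
from rig import get_image
import cv2
go([.557,-.2455,.1])
for n,(x,y,w,h) in {"side":(325,130,60,50)}.items():
    p,d=get_image(n); np.savez(f"pics/{n}6.npz",p=p,d=d); cv2.imwrite(f"pics/{n}6.png",cv2.resize(p[y:y+h,x:x+w,::-1],None,fx=12,fy=12,interpolation=cv2.INTER_CUBIC))
E
```

```text
t 10.5 tcp [ 0.5573 -0.2456  0.1016] F [ 0.9  0.7 -0.6] w 0.251 yaw y -85.16 tilt [ 0.0001 -0.0001] tool shift [-0.0002 -0.0001  0.0016]
```

View pics/side6.png

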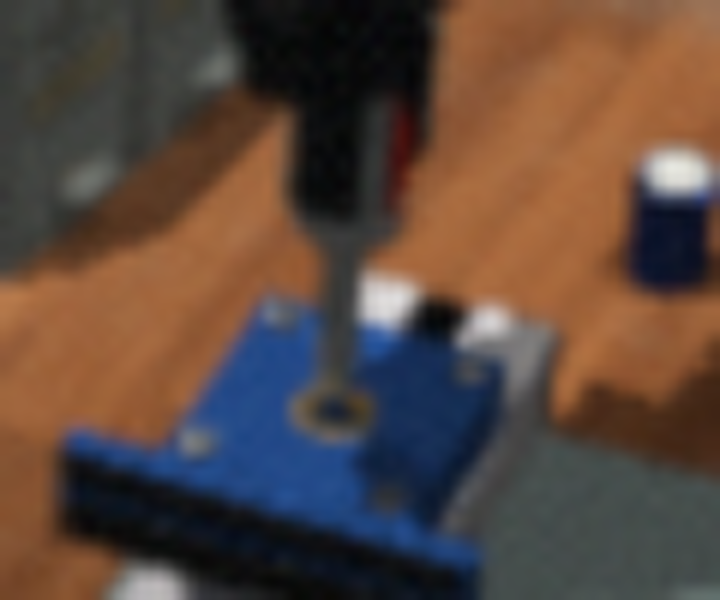

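Call:
apply_moves(fingers=[1, 1, 1, 1, 1, 1, 1, 1, 1, 1], linear=[[0.0003, -0.0007, 0.002], [0, 0, 0.0015], [0, 0, 0.0015], [0, 0, 0.0015], [0, 0, 0.001], [0, 0, 0.001], [0, 0, 0.001], [0, 0, 0.001], [0, 0, 0.0005], [0, 0, 0]], roll=[0, 0, 0, 0, 0, 0, 0, 0, 0, 0])

```text
time_s: 11.8
tcp_pos: [0.5575, -0.2448, 0.0906]
orientation: [[0.996, 0.084, -0.0], [0.084, -0.996, -0.0], [-0.0, 0.0, -1.0]]
contact_force: [0.1, -0.9, -0.7]
width: 0.253
```

```bash
python3 - <<'E'
from h import *
from rig import get_image
import cv2
go([.557,-.2455,.09])
for n,(x,y,w,h) in {"side":(325,130,60,50)}.items():
    p,d=get_image(n); cv2.imwrite(f"pics/{n}7.png",cv2.resize(p[y:y+h,x:x+w,::-1],None,fx=12,fy=12,interpolation=cv2.INTER_CUBIC))
E
```

```text
t 11.8 tcp [ 0.5575 -0.2448  0.0906] F [ 0.1 -0.9 -0.7] w 0.253 yaw y -85.16 tilt [-0. -0.] tool shift [-0.0005  0.0006  0.0006]
```

View pics/side7.png

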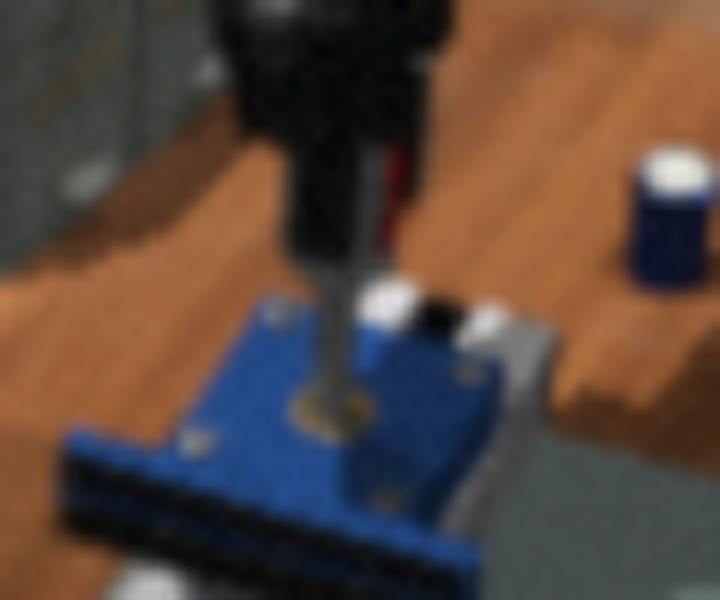

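Call:
apply_moves(fingers=[1, 1, 1, 1, 1, 1, 1, 1, 1, 1], linear=[[0, 0, 0.0005], [0, 0, 0.0005], [0, 0, 0.0005], [0, 0, 0.0005], [0, 0, 0.0005], [0, 0, 0.0005], [0, 0, 0.0005], [0, 0, 0.0005], [0, 0, 0.0005], [0, 0, 0.0005]], roll=[0, 0, 0, 0, 0, 0, 0, 0, 0, 0])

```text
time_s: 13.1
tcp_pos: [0.5575, -0.2448, 0.0856]
orientation: [[0.996, 0.084, -0.0], [0.084, -0.996, -0.0], [-0.0, 0.0, -1.0]]
contact_force: [-0.1, -0.3, -1.6]
width: 0.254
```

```bash
python3 - <<'E'
from h import *
from rig import get_image
import cv2
go([.557,-.2455,.09])
for n,(x,y,w,h) in {"side":(325,130,60,50)}.items():
    p,d=get_image(n); cv2.imwrite(f"pics/{n}8.png",cv2.resize(p[y:y+h,x:x+w,::-1],None,fx=12,fy=12,interpolation=cv2.INTER_CUBIC))
E
```

```text
t 13.1 tcp [ 0.5575 -0.2448  0.0856] F [-0.1 -0.3 -1.6] w 0.254 yaw y -85.15 tilt [-0. -0.] tool shift [-0.0005  0.0006 -0.0044]
```

View pics/side8.png

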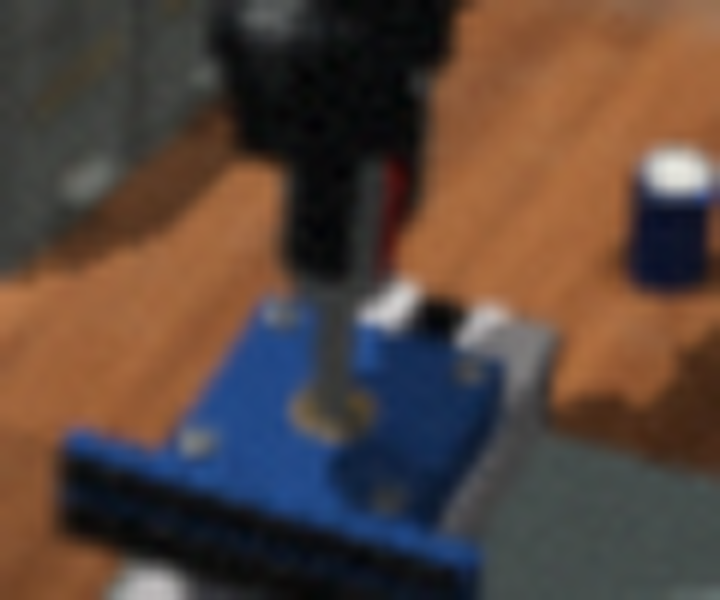

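Call:
apply_moves(fingers=[1, 1, 1, 1, 1, 1, 1, 1, 1, 1], linear=[[0, 0, 0.002], [0, 0, 0.003], [0, 0, 0.003], [0, 0, 0.003], [0, 0, 0.003], [0, 0, 0.003], [0, 0, 0.002], [0, 0, 0.0015], [0, 0, 0.0005], [0, 0, 0.0005]], roll=[0, 0, 0, 0, 0, 0, 0, 0, 0, 0])

```text
time_s: 14.4
tcp_pos: [0.5576, -0.2448, 0.0642]
orientation: [[0.996, 0.085, 0.0], [0.085, -0.996, -0.0], [0.0, 0.0, -1.0]]
contact_force: [-0.3, 0.0, -0.4]
width: 0.25
```

```bash
python3 - <<'E'
from h import *
go([.557,-.2455,.06])
E
```

```text
t 14.4 tcp [ 0.5576 -0.2448  0.0642] F [-0.3  0.  -0.4] w 0.25 yaw y -85.15 tilt [ 0.0002 -0.0001] tool shift [-0.0006  0.0006  0.0042]
```

Call:
apply_moves(fingers=[1, 1, 1, 1, 1, 1, 1, 1, 1, 1], linear=[[0, 0, 0.0006], [0, 0, 0.0006], [0, 0, 0.0006], [0, 0, 0.0005], [0, 0, 0.0005], [0, 0, 0.0004], [0, 0, 0.0004], [0, 0, 0.0003], [0, 0, 0.0003], [0, 0, 0.0003]], roll=[0, 0, 0, 0, 0, 0, 0, 0, 0, 0])

```text
time_s: 15.65
tcp_pos: [0.5577, -0.2448, 0.0599]
orientation: [[0.996, 0.085, 0.0], [0.085, -0.996, -0.0], [0.0, 0.0, -1.0]]
contact_force: [-0.2, 0.2, 2.6]
width: 0.249
```

```bash
python3 - <<'E'
from h import *
go([.557,-.2455,.06])
E
```

```text
t 15.65 tcp [ 0.5577 -0.2448  0.0599] F [-0.2  0.2  2.6] w 0.249 yaw y -85.15 tilt [ 0.0004 -0.0001] tool shift [-0.0008  0.0006 -0.0001]
```

Call:
apply_moves(fingers=[1, 1, 1, 1, 1, 1, 1, 1, 1, 1], linear=[[0, 0, 0.0004], [0, -0.001, 0], [0, -0.002, 0], [0, -0.0025, 0], [0, -0.003, 0], [0, -0.003, 0], [0, -0.003, 0], [0, -0.003, 0], [0, -0.0025, 0], [0, -0.001, 0]], roll=[0, 0, 0, 0, 0, 0, 0, 0, 0, 0])

```text
time_s: 16.9
tcp_pos: [0.5563, -0.2257, 0.0598]
orientation: [[0.997, 0.084, 0.002], [0.084, -0.997, -0.002], [0.002, 0.003, -1.0]]
contact_force: [1.0, -6.0, 3.6]
width: 0.255
```

```bash
python3 - <<'E'
from h import *
go([.557-.0017,-.2448+.021,.06])
E
```

```text
t 16.9 tcp [ 0.5563 -0.2257  0.0598] F [ 1.  -6.   3.6] w 0.255 yaw y -85.21 tilt [ 0.0017 -0.0024] tool shift [-0.0008 -0.002  -0.0002]
```

Call:
apply_moves(fingers=[1, 1, 1, 1, 1, 1, 1, 1, 1, 1], linear=[[0, -0.0005, 0.0002], [0, -0.0005, 0.0002], [0, -0.0005, 0], [0, -0.0005, 0], [0, -0.0005, 0], [0, -0.0005, 0], [0, -0.0005, 0], [0, -0.0005, 0], [0, 0, 0], [0, 0, 0]], roll=[0, 0, 0, 0, 0, 0, 0, 0, 0, 0])

```text
time_s: 18.15
tcp_pos: [0.5561, -0.2224, 0.0597]
orientation: [[0.997, 0.083, 0.002], [0.083, -0.997, -0.003], [0.002, 0.003, -1.0]]
contact_force: [-0.6, -6.1, 6.8]
width: 0.253
```

```bash
python3 - <<'E'
from h import *
go([.557-.0017,-.2448+.025,.06])
E
```

```text
t 18.15 tcp [ 0.5561 -0.2224  0.0597] F [-0.6 -6.1  6.8] w 0.253 yaw y -85.23 tilt [ 0.0022 -0.0031] tool shift [-0.0006 -0.0026 -0.0003]
```

Call:
apply_moves(fingers=[1, 1, 1, 1, 1, 1, 1, 1, 1, 1], linear=[[0, -0.0005, 0], [0, -0.0005, 0], [0, -0.0005, 0], [0, -0.0005, 0], [0, -0.0005, 0], [0, -0.0005, 0], [0, -0.0004, 0], [0, -0.0003, 0], [0, 0, 0], [0, 0, 0]], roll=[0, 0, 0, 0, 0, 0, 0, 0, 0, 0])

```text
time_s: 19.4
tcp_pos: [0.5559, -0.2187, 0.0598]
orientation: [[0.997, 0.083, 0.002], [0.083, -0.997, -0.003], [0.002, 0.003, -1.0]]
contact_force: [0.1, -5.9, 6.6]
width: 0.254
```

Call:
apply_moves(fingers=[1, 1, 1, 1, 1, 1, 1, 1, 1, 1], linear=[[0, -0.0005, 0], [0, -0.0005, 0], [0, -0.0005, 0], [0, -0.0005, 0], [0, -0.0005, 0], [0, -0.0005, 0], [0, -0.0004, 0], [0, -0.0003, 0], [0, 0, 0], [0, 0, 0]], roll=[0, 0, 0, 0, 0, 0, 0, 0, 0, 0])

```text
time_s: 20.65
tcp_pos: [0.5556, -0.2151, 0.0598]
orientation: [[0.997, 0.083, 0.002], [0.083, -0.997, -0.003], [0.002, 0.003, -1.0]]
contact_force: [-1.0, -6.3, 5.3]
width: 0.25
```

Call:
apply_moves(fingers=[1, 1, 1, 1, 1, 1, 1, 1, 1, 1], linear=[[0, -0.0005, 0.0001], [0, -0.0005, 0], [0, -0.0005, 0], [0, -0.0005, 0], [0, -0.0005, 0], [0, -0.0005, 0], [0, -0.0004, 0], [0, -0.0003, 0], [0, 0, 0], [0, 0, 0]], roll=[0, 0, 0, 0, 0, 0, 0, 0, 0, 0])

```text
time_s: 21.9
tcp_pos: [0.5554, -0.2115, 0.0598]
orientation: [[0.997, 0.083, 0.003], [0.083, -0.997, -0.003], [0.002, 0.003, -1.0]]
contact_force: [-0.5, -6.8, 7.4]
width: 0.254
```

Call:
apply_moves(fingers=[1, 1, 1, 1, 1, 1, 1, 1, 1, 1], linear=[[0, -0.0005, 0], [0, -0.0005, 0], [0, -0.0005, 0], [0, -0.0005, 0], [0, -0.0005, 0], [0, -0.0005, 0], [0, -0.0004, 0], [0, -0.0003, 0], [0, 0, 0], [0, 0, 0]], roll=[0, 0, 0, 0, 0, 0, 0, 0, 0, 0])

```text
time_s: 23.15
tcp_pos: [0.555, -0.2073, 0.0596]
orientation: [[0.997, 0.083, 0.002], [0.083, -0.997, -0.003], [0.002, 0.003, -1.0]]
contact_force: [-0.7, -6.3, 6.0]
width: 0.256
```

Call:
apply_moves(fingers=[1, 1, 1, 1, 1, 1, 1, 1, 1, 1], linear=[[0, -0.0005, 0], [0, -0.0005, 0], [0, -0.0005, 0], [0, -0.0005, 0], [0, -0.0005, 0], [0, -0.0005, 0], [0, -0.0004, 0], [0, -0.0003, 0], [0, 0, 0], [0, 0, 0]], roll=[0, 0, 0, 0, 0, 0, 0, 0, 0, 0])

```text
time_s: 24.4
tcp_pos: [0.5535, -0.2012, 0.0585]
orientation: [[0.996, 0.085, -0.001], [0.085, -0.996, 0.0], [-0.001, -0.0, -1.0]]
contact_force: [0.3, -0.2, -2.3]
width: 0.255
```

The pin dropped: z fell 1.1 mm and both press and drag forces vanished. I'll stop dragging and press gently down.

Call:
apply_moves(fingers=[1, 1, 1, 1, 1, 1, 1, 1, 1, 1], linear=[[0, 0, 0.0003], [0, 0, 0.0003], [0, 0, 0.0003], [0, 0, 0.0003], [0, 0, 0.0003], [0, 0, 0.0003], [0, 0, 0.0003], [0, 0, 0.0003], [0, 0, 0], [0, 0, 0]], roll=[0, 0, 0, 0, 0, 0, 0, 0, 0, 0])

```text
time_s: 25.65
tcp_pos: [0.5538, -0.2014, 0.0563]
orientation: [[0.996, 0.085, -0.0], [0.085, -0.996, 0.0], [-0.0, -0.0, -1.0]]
contact_force: [0.1, 0.4, -0.9]
width: 0.25
```

Call:
apply_moves(fingers=[1, 1, 1, 1, 1, 1, 1, 1, 1, 1], linear=[[0, 0, 0.001], [0, 0, 0.001], [0, 0, 0.001], [0, 0, 0.001], [0, 0, 0.001], [0, 0, 0.001], [0, 0, 0.0006], [0, 0, 0.0004], [0, 0, 0], [0, 0, 0]], roll=[0, 0, 0, 0, 0, 0, 0, 0, 0, 0])

```text
time_s: 26.9
tcp_pos: [0.5538, -0.2015, 0.0493]
orientation: [[0.996, 0.084, 0.0], [0.084, -0.996, -0.0], [0.0, 0.0, -1.0]]
contact_force: [-0.2, -0.2, -1.5]
width: 0.25
```

Call:
apply_moves(fingers=[1, 1, 1, 1, 1, 1, 1, 1, 1, 1], linear=[[0, 0, 0.0003], [0, 0, 0.0003], [0, 0, 0.0003], [0, 0, 0.0002], [0, 0, 0.0002], [0, 0, 0.0002], [0, 0, 0.0002], [0, 0, 0.0002], [0, 0, 0], [0, 0, 0]], roll=[0, 0, 0, 0, 0, 0, 0, 0, 0, 0])

```text
time_s: 28.15
tcp_pos: [0.5539, -0.2015, 0.0483]
orientation: [[0.996, 0.084, 0.0], [0.084, -0.996, -0.0], [0.0, 0.0, -1.0]]
contact_force: [-3.3, 2.0, 8.5]
width: 0.252
```

```bash
python3 - <<'E'
from rig import get_image
import cv2
p,d=get_image("side"); cv2.imwrite("pics/side9.png",cv2.resize(p[140:190,325:385,::-1],None,fx=12,fy=12,interpolation=cv2.INTER_CUBIC))
E
```

```text
(no output)
```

View pics/side9.png

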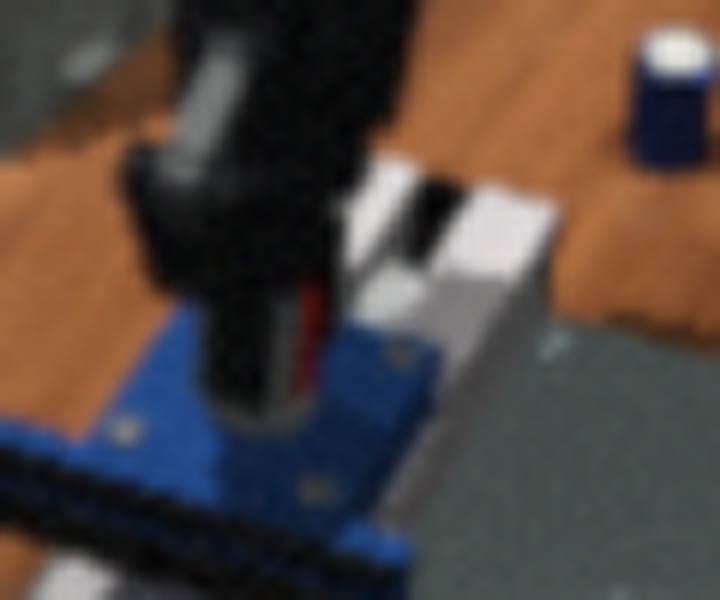

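The side view shows the collar (crop (260,410)) flat on the jaw, with no shank visible. One firmer press, ease off, release.

Call:
apply_moves(fingers=[1, 1, 1, 1, 1, 1, 0.8, 0.6, 0.3, 0], linear=[[0, 0, 0.0003], [0, 0, 0.0003], [0, 0, 0], [0, 0, 0], [0, 0, -0.0007], [0, 0, -0.0005], [0, 0, 0], [0, 0, 0], [0, 0, 0], [0, 0, 0]], roll=[0, 0, 0, 0, 0, 0, 0, 0, 0, 0])

```text
time_s: 29.45
tcp_pos: [0.5538, -0.2015, 0.0478]
orientation: [[0.996, 0.085, -0.0], [0.085, -0.996, 0.0], [-0.0, -0.0, -1.0]]
contact_force: [0.1, -0.1, -0.7]
width: 0.809
```

Call:
apply_moves(fingers=[0, 0, 0, 0, 0, 0, 0, 0, 0, 0], linear=[[0, 0, 0], [0, 0, 0], [0, 0, 0], [0, 0, 0], [0, 0, -0.005], [0, 0, -0.01], [0, 0, -0.02], [0, 0, -0.03], [0, 0, -0.03], [0, 0, -0.02]], roll=[0, 0, 0, 0, 0, 0, 0, 0, 0, 0])

```text
time_s: 30.7
tcp_pos: [0.5545, -0.2016, 0.1655]
orientation: [[0.996, 0.085, 0.002], [0.085, -0.996, -0.001], [0.002, 0.001, -1.0]]
contact_force: [0.2, -0.9, 0.1]
width: 0.998
```

Call:
apply_moves(fingers=[0, 0, 0, 0, 0, 0, 0, 0, 0, 0], linear=[[0, 0.02, -0.02], [0, 0.05, 0], [0, 0.05, 0], [0, 0.05, 0], [0, 0.05, 0], [0, 0.02, 0], [0, 0, 0], [0, 0, 0], [0, 0, 0], [0, 0, 0]], roll=[0, 0, 0, 0, 0, 0, 0, 0, 0, 0])

```text
time_s: 31.95
tcp_pos: [0.5746, -0.4393, 0.1833]
orientation: [[0.996, 0.086, 0.0], [0.086, -0.996, 0.0], [0.0, -0.0, -1.0]]
contact_force: [-0.7, 0.1, -0.5]
width: 0.998
```

```bash
python3 - <<'E'
from h import *
from rig import get_image
import cv2
go([0,0,0])
for n,(x,y,w,h) in {"top":(280,170,120,90),"side":(290,130,120,90)}.items():
    p,d=get_image(n); cv2.imwrite(f"pics/{n}10.png",cv2.resize(p[y:y+h,x:x+w,::-1],None,fx=6,fy=6,interpolation=cv2.INTER_CUBIC)); cv2.imwrite(f"pics/{n}10f.png",p[:,:,::-1])
E
```

```text
t 31.95 tcp [ 0.5746 -0.4393  0.1833] F [-0.7  0.1 -0.5] w 0.998 yaw y -85.06 tilt [0.0003 0.0002] tool shift [-0.5346 -0.4871  0.1833]
```

View pics/side10.png

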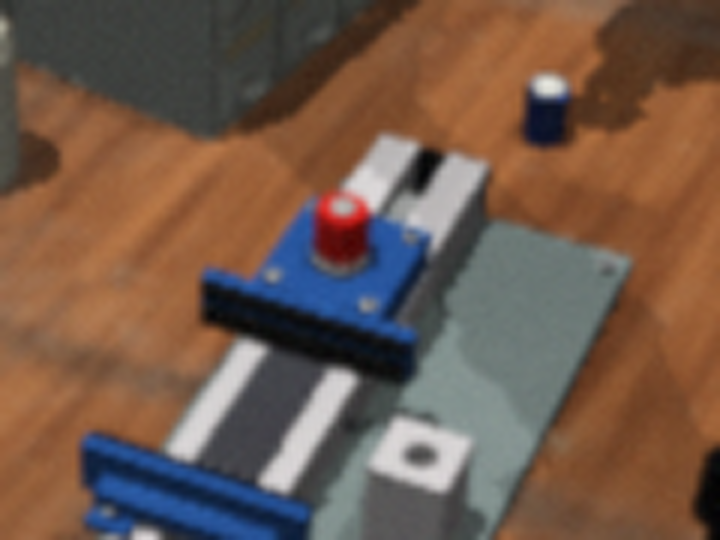

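View pics/top10f.png

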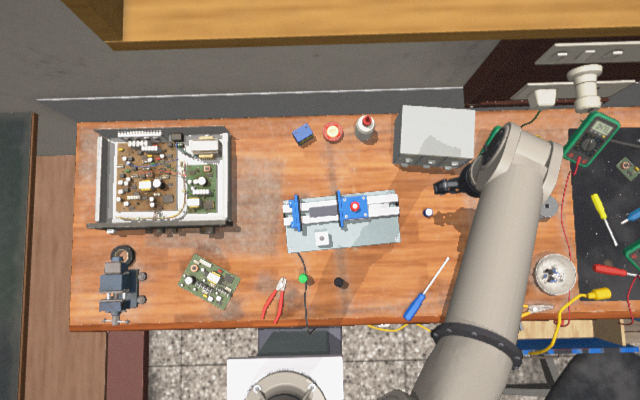

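The side crop shows the red pin upright, its collar on the jaw at (342,258) and the parking bore empty at (422,455). In the top view the loose parts are at their starting pixels: board (210,280), battery (303,134), capacitor (428,212). One height check, then hand in.

```bash
python3 - <<'E'
from h import *
import cv2
from rig import sign_off
import numpy as np
a=cv2.imread("pics/top10f.png")[190:225,335:375].astype(int)
m=(a[...,2]-a[...,0]>70)&(a[...,2]-a[...,1]>70); y,x=np.nonzero(m); t=(x.mean()+335,y.mean()+190); print(t,len(x))
print(tri(t,((344.5)/6-.5+290,(205.5)/6-.5+130)))
print(sign_off())
E
```

```text
(np.float64(356.73809523809524), np.float64(198.85714285714286)) 84
(array([ 0.56556451, -0.21063759,  0.08481544]), np.float64(0.013556742832009513))
the job is handed in; nothing more can be done
None
```

I handed the job in at about 32 s of the 56 s allowed, with the pin seated in the notch and its collar on the jaw. My final height check was no use, though. No verdict is reported.

**What I did:**
1. I took the red pin from its parking block and put it down through the jaw bore.
2. Holding it on the bar with about 4–7 N, I dragged the jaw in short steps until the pin dropped. By then the gripper had travelled about 43 mm.
3. I stopped there, pressed the pin home, let go and backed away.

**Checks that agreed:**
- **Drop into the notch:** at the drop the gripper's height fell about 1 mm, and the press and drag forces both vanished.
- **Seating:** the pin then went down freely until it stopped about 11.5 mm below its riding height, as specified for home. It took about 9 N there, then a slightly firmer push.
- **Forces on the bar:** every reading was under 10 N, against the 40 N limit; I read the force only at the end of each call.
- **Final pictures:** the side view shows the pin upright with its collar flat on the jaw. The top view shows the board, battery and capacitor where they started. The gripper was clear of everything.

**Checks that failed or disagreed:**
- **First grasp:** it missed. The fingers shut on top of the knob with about 14 N, because they end roughly 22 mm short of the reported TCP. I corrected for that, and the pin was not disturbed.
- **Final knob height:** I ran this in the same script as the hand-in. It gave 0.085 m instead of about 0.0915 m, but the two views disagreed by 13.6 mm. The top-view colour mask was probably off the knob: its centre fell at row 199, against about 207 by eye. The seating therefore rests on the descent, the force readings and the side pictures.

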